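# Run the wing nut down on a tube-holding jig

## Task

Using only a fingertip, push the jig's swing strap by its peg until it is fully home across the tube, and then tighten the wing nut above it all the way down, clockwise seen from above, by pushing its wings round with repeated fingertip strokes. Do not pinch or grip the nut or the peg, and leave the tube and the other things on the bench where they are.

Things in the scene. Friction and masses are not known exactly. Their poses are not given: they have to be found in the camera images.
- jig: Fixed steel holding jig. Origin: underside of its plate right below the stud, on the bench; x points to the tube (away from the robot at yaw 0), z up. Plate 225 mm (x -95 to +130) by 200 mm, 12 mm thick. On the stud sit, from below, a spacer, the swing strap and the wing nut. Post on the -x side: x -78 to -62, 30 mm wide, 108 mm high.
- bridge (a point): mid-top of the bridge bar, 108 mm above the bench: 14 mm wide, 8 mm thick, running from the top of the post along the jig's x, over the nut, to 12 mm past the stud's axis; a cap of 10 mm radius on the stud reaches 113 mm. A finger coming from above cannot pass through it, so one stroke cannot carry a wing all the way round.
- stud (a point): fixed point on the stud's axis 77 mm above the bench, which is mid-height of the wings when the nut is fully down; axes as the jig
- wing_nut (a joint): angle in rad by which the wing nut is unscrewed: 0 = fully down on the strap's washer (hard stop); it starts 5.0 to 8.2. Clockwise seen from above tightens and lowers the value. It turns loosely (about 0.04 Nm of friction) and stays where it is left; it sinks 2 mm per turn.
- nut_mid (a point): centre of the nut at mid-height of its wings; x along the wings, z up. Steel hub of radius 14 mm, two opposite upright wings along +x and -x, 8 mm thick, reaching 48 mm from the axis, 15 mm above to 15 mm below this point at their rounded ends. At joint value q its x axis lies q anticlockwise (from above) of the jig's x. With the nut down the strap's top is 23 mm below.
- wing_tip (a point): outer end of one of the two wings (the nut's +x wing), 48 mm from the axis, at mid-height
- strap (a joint): angle in rad of the swing strap about the stud, anticlockwise from above from its home: 0 = home, square across the tube along jig +x, against its stop; it starts 0.8 to 1.3 and is closed by pushing it clockwise. Friction about 0.12 Nm; it stays where it is left.
- strap_peg (a point): mid-height of the upright round peg (16 mm thick, 32 mm tall, 54 to 86 mm above the bench) near the strap's free end, 108 mm from the stud's axis. The strap is a flat steel bar 26 mm wide, 10 mm thick (44 to 54 mm above the bench), reaching 126 mm from the axis.
- tube: loose aluminium square tube 40 x 250 mm, 30 mm high, lying along jig y between two low ribs on the plate about 81 mm from the stud (top 42 mm above the bench, 2 mm below the strap); origin at the centre of its underside; leave it lying
- spare_nut: spare round steel nut, 28 mm across, 14 mm high, loose on the near left corner of the jig's plate; leave it
- bolt: steel bolt standing on its head, 29 mm across, 55 mm high, loose on the near right corner of the jig's plate; leave it
- carton: cardboard carton 80 x 110 x 60 mm on the bench; leave it
- regulator: brass regulator with a round gauge, about 150 mm long, 85 mm high, on the bench; leave it
- wrench: steel wrench 190 mm long on the bench; leave it
- tape: cardboard core ring, 100 mm across, 45 mm high, on the bench; leave it

How it is judged:
By the outcome, as a careful person would: the job done as asked, in the order asked, and still so for the second after the job is handed in, with the robot touching nothing.
It also fails if it takes over 67 s, if anything falls off the work surface, if the arm or the gripper's body presses on something with over 40 N, if the wrist force passes 120 N, or if a joint passes its speed limit or range.

## Robot

A 6-joint arm with a two-finger parallel gripper is mounted at the origin on the work surface. World frame = base frame: x ahead of the robot, y to its left, z up, the work surface at z = 0. Lengths are in m, angles in degrees, forces in N, time in s.
With the tool pointing down it reaches from about 0.25 to 0.725 m from the base axis. Payload 9.7 kg.
Tool frame: the origin (TCP) lies midway between the tips of the shut fingers; the grasp point (between the pads) lies 19 mm behind it (bot.pinch_z is the distance from the TCP to the grasp point, in m); z points along the fingers, y is the direction in which the jaws open and shut (so a half turn about z gives the same grasp; the last joint's range is limited). The gripper opens to 85 mm and grips with 20 to 120 N. Pads are 22 mm wide; open, the fingers measure 114 mm over their backs; the gripper's body (76 mm by 85 mm) begins 54 mm behind the grasp point. The pads swing forward as they close: fully open they stand 13 mm farther back than shut.
Start: joints at [73.396, 4.979, 10.078, 95.1, 0, 90], TCP at [0.157, 0.527, 0.231] pointing down, gripper open.
Joint ranges: [-179.16, 179.16], [-48.56, 103.87], [-65.8, 70.77], [-126.05, 130.52], [-82.76, 87.17], [-180, 180]. Speed limits (degrees/s): [127.2, 127.2, 147.25, 180, 180, 180].

## Interface

Orientations are given as [roll, pitch, yaw] about the fixed x, y, z axes, in that order (R = Rz(yaw) Ry(pitch) Rx(roll)).
In Python, from workcell import bot, imaging gives the robot as it stands.
- The arm moves only by the tool servo_tool, never from a script. Its argument "moves" is a list that holds one entry, the list of rows, each a list of 7 numbers: the turn, a rotation vector about the tool's x, y, z in rad, then the shift along the tool's x, y, z in cm, then the finger opening in cm, from 0 to 8.54. A call has 1 to 12 rows; each row shifts and turns the pose as measured when the row begins, along the tool's axes as they then stand; what a row does not reach is not made up. A row lasts 1/12 s, in which the tool goes at most 41.7 mm and 7.16 degrees, less where a joint would pass 70% of its speed; a pose out of reach is approached as far as the arm can. A call is refused whole if a number of a shift passes 4.17 or a number of a turn 0.125, either way. A call with a gripper value outside its range is refused whole. The fingers move at their own pace and stop on an object; "force" is the grip in N (left out, the last holds). Time passes only in rows, so rows that do not move let the fingers close. It gives the time, the measured TCP pose, the force and the opening at its end, in the units of the state.
- bot.get_obs(): the state, without advancing time (a new reading comes with each control period).
- imaging.camera(name): name is "scene" or "top" or "wrist"; returns the picture (384x512x3 uint8, blue, green, red); there is no depth.
- imaging.calibration(name): a dict with "fx", "fy", "cx", "cy" (pixels), "camera_from_world" (4x4, takes a point from world to camera coordinates). Camera axes: x right, y down, z forward; pixel columns grow to the right and rows downward; lengths in m; the calibration is good to about 2 mm. A picture is of the moment at which its call begins: read the wrist's pose just before it. calibration takes no time and is no camera call; for the wrist camera it gives the pose at the moment of the call.
- bot.job_done(): hands the job in, once; it reports no verdict.
The state is a dict: "time": time; "q": joint angles; "qd": joint speeds; "joint_efforts": joint torques, N m; "ee_pos": TCP position; "tcp_rot": TCP orientation; "wrist_force": force on the tool from outside, world axes, zero at the start; "torque": the same for the moment, N m; "opening": finger opening in m.
Only numpy, scipy, OpenCV 4.12 (cv2) and the standard library are available. Lean on these libraries where they do the work, as an engineer would, in place of code of your own. Each camera call takes 0.05 s, during which the arm holds its last target.

## Working session

There is one attempt and no reset: what is moved stays moved. The work goes in short steps, Python scripts to look and compute and a tool call to move; the robot and the scene stay as the last step left them, time stands still between calls to the robot, and variables do not carry over. Pictures are saved under pics/ and viewed, and the job is handed in when it is done.

Besides the shell and the picture viewer there is one more tool, called after "Emit:" as name([rows], argument=value, ...), one row to a line, values as JSON. servo_tool: Moves the arm, as the interface text tells. Its arguments: {"type":"object","properties":{"moves":{"type":"array","items":{"type":"array","items":{"type":"array","items":{"type":"number"}}}},"force":{"type":"number"}},"required":["moves"]}

```bash
ls; mkdir -p pics; python3 - <<'E'
from workcell import bot, imaging
import cv2
o=bot.get_obs(); print(o)
for n in ("scene","top"):
    cv2.imwrite(f"pics/{n}0.png",imaging.camera(n)); c=imaging.calibration(n); print(n,c)
E
```

```text
pics
{'time': 0.0, 'q': array([ 7.33976335e+01,  5.00978945e+00,  1.00356496e+01,  9.50993080e+01,
       -2.11927556e-03,  9.00002465e+01]), 'qd': array([-0.02803728, -0.04521475, -0.05019801, -0.05209778,  0.06412355,
       -0.10866174]), 'joint_efforts': array([ 6.89547469e-04, -5.20388031e+01,  4.64805257e+01,  1.65151973e-02,
        1.53499495e-04,  7.89862383e-06]), 'ee_pos': array([0.15709707, 0.52685527, 0.23060635]), 'tcp_rot': array([-1.79926552e+02,  2.11958987e-03,  1.63397390e+02]), 'wrist_force': array([ 1.75650085, -0.20102094,  0.46149231]), 'torque': array([-0.03526851, -0.00920474,  0.0069216 ]), 'opening': 0.08514718882651566}
scene {'fx': 397.5651155551867, 'fy': 397.5651155551867, 'cx': 251.95060811543715, 'cy': 189.84439762230429, 'camera_from_world': array([[ 0.84108137,  0.54069182, -0.01531273, -0.43973978],
       [ 0.32908424, -0.53396901, -0.77883288, -0.09367173],
       [-0.42928509,  0.65002265, -0.62704454,  1.2830841 ],
       [ 0.        ,  0.        ,  0.        ,  1.        ]])}
top {'fx': 387.70860913312123, 'fy': 387.70860913312123, 'cx': 257.3978485064582, 'cy': 193.43914867740216, 'camera_from_world': array([[ 4.12160111e-02, -9.99150123e-01, -5.21099495e-04,
        -1.21676895e-02],
       [-9.71784834e-01, -3.99659266e-02, -2.32458513e-01,
         5.46262815e-01],
       [ 2.32240126e-01,  1.00874092e-02, -9.72606173e-01,
         1.17103956e+00],
       [ 0.00000000e+00,  0.00000000e+00,  0.00000000e+00,
         1.00000000e+00]])}
```

View pics/scene0.png

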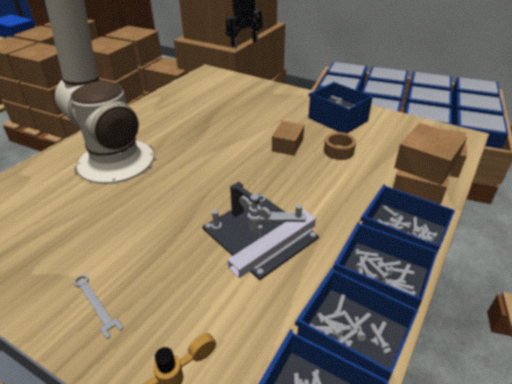

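View pics/top0.png

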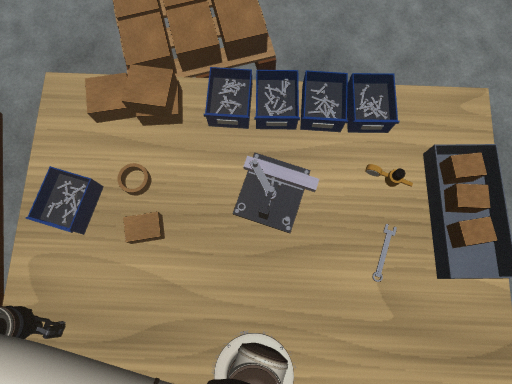

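The jig sits mid-bench, at about (270,193) in top and (262,230) in scene. The top view has it turned roughly 17° clockwise. I'll enlarge both views.

```bash
cat > h.py <<'E'
import numpy as np, cv2
from workcell import bot, imaging
def proj(n,P,c=None):
    c=c or imaging.calibration(n); T=c["camera_from_world"]; P=np.atleast_2d(P)
    q=P@T[:3,:3].T+T[:3,3]; return np.c_[c["fx"]*q[:,0]/q[:,2]+c["cx"], c["fy"]*q[:,1]/q[:,2]+c["cy"]]
def ray(n,uv,z,c=None):
    c=c or imaging.calibration(n); T=c["camera_from_world"]; R=T[:3,:3]
    o=-R.T@T[:3,3]; d=R.T@np.array([(uv[0]-c["cx"])/c["fx"],(uv[1]-c["cy"])/c["fy"],1]); return o+d*(z-o[2])/d[2]
def crop(im,x,y,w,h,s,name):
    cv2.imwrite(name,cv2.resize(im[y:y+h,x:x+w],None,fx=s,fy=s,interpolation=cv2.INTER_CUBIC))
E
python3 - <<'E'
from h import *
crop(cv2.imread("pics/top0.png"),220,140,110,100,6,"pics/tc.png")
crop(cv2.imread("pics/scene0.png"),190,170,140,110,5,"pics/sc.png")
E
```

```text
(no output)
```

View pics/tc.png

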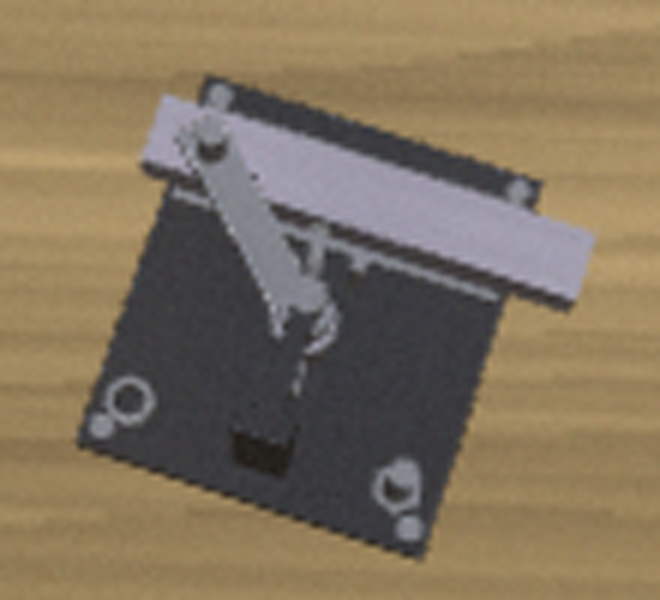

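View pics/sc.png

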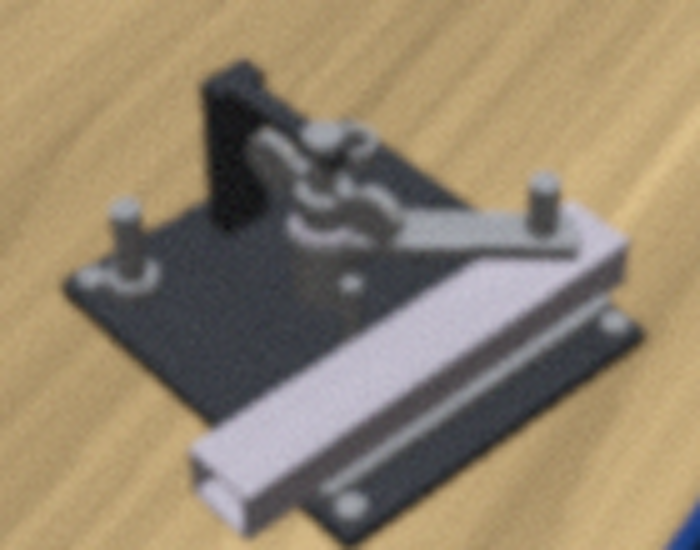

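```bash
cat >> h.py <<'E'
def Rz(a): return np.array([[np.cos(a),-np.sin(a),0],[np.sin(a),np.cos(a),0],[0,0,1]])
def jw(p,P): return np.atleast_2d(P)@Rz(p[2]).T+np.array([p[0],p[1],0])
E
python3 - <<'E'
from h import *
from scipy.optimize import least_squares
T=lambda x,y:(x/6+220-.4,y/6+140-.4); S=lambda x,y:(x/5+190-.4,y/5+170-.4)
C=np.array([[.13,.1,.012],[-.095,.1,.012],[-.095,-.1,.012],[.13,-.1,.012]])
tt=np.array([T(207,77),T(80,445),T(423,557),T(541,183)])
ss=np.array([S(645,338),S(65,285),S(345,545)]); si=[0,2,3]
f=lambda p:np.r_[(proj("top",jw(p,C))-tt).ravel(),(proj("scene",jw(p,C[si]))-ss).ravel()]
r=least_squares(f,[.5,0,0]); p=r.x; print(p,np.degrees(p[2]),r.fun.round(1))
g=lambda p:np.r_[(proj("top",jw(p,C))-tt).ravel()]
print(least_squares(g,[.5,0,0]).x)
# strap: peg top
for n,uv in(("top",T(211,145)),("scene",S(545,180))):
    w=ray(n,uv,.086); l=Rz(p[2]).T@(w-[p[0],p[1],0]); print(n,w,l,np.hypot(*l[:2]),np.arctan2(l[1],l[0]))
def dr(n,name,x,y,w,h,s):
    im=cv2.imread(f"pics/{n}0.png")[y:y+h,x:x+w]; im=cv2.resize(im,None,fx=s,fy=s,interpolation=cv2.INTER_CUBIC)
    def D(P,col,cl=False):
        q=(proj(n,jw(p,P))-[x,y]+.5)*s; cv2.polylines(im,[q.astype(int)],cl,col,1)
    D(C,(0,255,0),True)
    a=np.linspace(0,6.3,40)
    for R,z,col in((.01,.113,(0,0,255)),(.048,.080,(255,0,0)),(.108,.054,(0,255,255))): D(np.c_[R*np.cos(a),R*np.sin(a),0*a+z],col)
    for k in range(12):
        b=k*np.pi/6; D([[.044*np.cos(b),.044*np.sin(b),.08],[.05*np.cos(b),.05*np.sin(b),.08]],(0,0,255) if k==0 else (255,0,255))
    cv2.imwrite(name,im)
dr("top","pics/tf.png",220,140,110,100,7)
dr("scene","pics/sf.png",190,170,140,110,5.5)
E
```

```text
[ 0.55181471 -0.0324247  -0.28834942] -16.52120484341151 [ 0.5 -0.8 -0.6 -0.7  0.2  0.3  0.9 -0.3  0.5 -1.3 -1.5 -0.5  0.4 -0.1]
[ 0.55053261 -0.03183229 -0.2781913 ]
top [0.63795043 0.02248699 0.086     ] [0.06696432 0.07713907 0.086     ] 0.10215016237580676 0.8558884329588337
scene [0.64397224 0.0241431  0.086     ] [0.07226657 0.08043922 0.086     ] 0.1081338341269595 0.8388660995482714
```

View pics/tf.png

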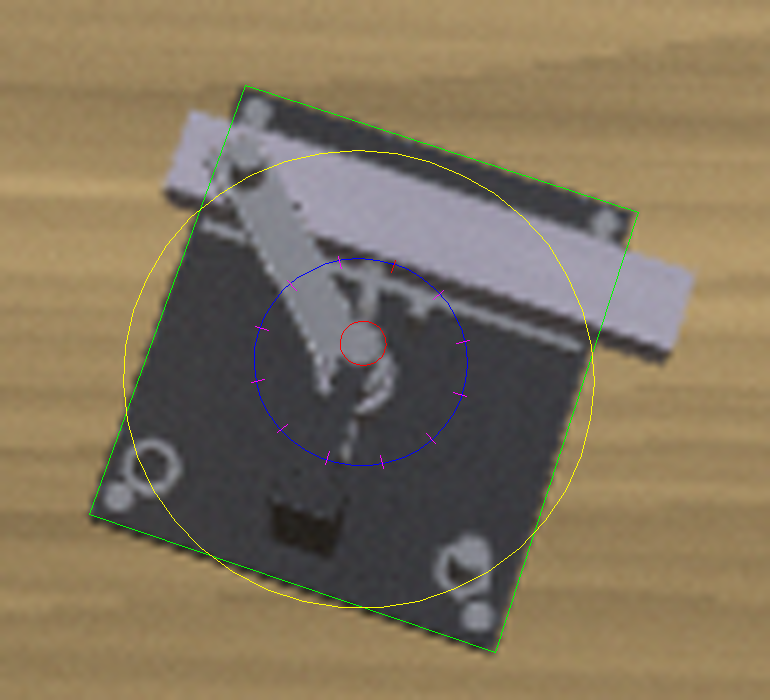

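View pics/sf.png

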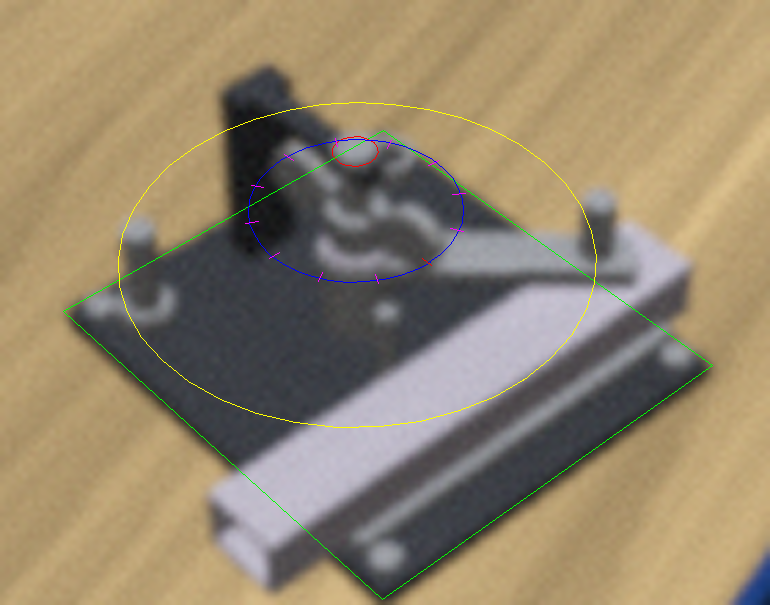

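Both views agree: jig at about (0.552, -0.032), yaw -16.5°, strap at about 0.84 rad. The peg radius comes out at 102 mm from top and 108 mm from scene. Next I shut the fingers and turn the tool so its x lies along jig +y and its y along jig +x.

Emit:
servo_tool([
  [[0, 0, 0.125, 0, 0, 0, 0], [0, 0, 0.125, 0, 0, 0, 0], [0, 0, 0.125, 0, 0, 0, 0], [0, 0, 0.125, 0, 0, 0, 0], [0, 0, 0.125, 0, 0, 0, 0], [0, 0, 0.125, 0, 0, 0, 0], [0, 0, 0.125, 0, 0, 0, 0], [0, 0, 0.125, 0, 0, 0, 0], [0, 0, 0.125, 0, 0, 0, 0], [0, 0, 0.125, 0, 0, 0, 0], [0, 0, 0.125, 0, 0, 0, 0], [0, 0, 0.125, 0, 0, 0, 0]],
])

```text
time: 1.1
ee_pos: [0.1566, 0.5252, 0.2253]
tcp_rot: [-180.0, 0.6, 77.2]
wrist_force: [-0.3, 0.1, -0.0]
opening: 0.0001
```

```bash
cat >> h.py <<'E'
J=np.array([0.55181471,-0.0324247,-0.28834942])
def st():
    o=bot.get_obs(); l=Rz(J[2]).T@(o["ee_pos"]-[J[0],J[1],0])
    print("t",round(o["time"],2),"w",o["ee_pos"].round(4),"jig mm",(l*1e3).round(1),"rot",o["tcp_rot"].round(2),"F",o["wrist_force"].round(1),"op",o["opening"].round(4),"q",o["q"].round(0))
    return l
E
python3 -c "
from h import *
st()"
```

```text
Traceback (most recent call last):
  File "h.py", line 16, in st
    print("t",round(o["time"],2),"w",o["ee_pos"].round(4),"jig mm",(l*1e3).round(1),"rot",o["tcp_rot"].round(2),"F",o["wrist_force"].round(1),"op",o["opening"].round(4),"q",o["q"].round(0))
                                                                                                                                                   ^^^^^^^^^^^^^^^^^^
AttributeError: 'float' object has no attribute 'round'
```

```bash
sed -i 's/o\["opening"\].round(4)/round(float(o["opening"]),4)/' h.py; cat >> h.py <<'E'
from scipy.spatial.transform import Rotation as Ro
def to(x,y,z):
    "jig mm target -> shift cm in tool axes"
    o=bot.get_obs(); R=Ro.from_euler("xyz",o["tcp_rot"],degrees=True)
    t=jw(J,[x/1e3,y/1e3,z/1e3])[0]; d=R.inv().apply(t-o["ee_pos"])*100
    Rt=Ro.from_euler("xyz",[180,0,np.degrees(J[2])+90],degrees=True)
    print("shift cm",d.round(2),"turn",(R.inv()*Rt).as_rotvec().round(3))
E
python3 -c "
from h import *
st(); to(38,110,200)"
```

```text
t 1.1 w [0.1566 0.5252 0.2253] jig mm [-537.5  422.2  225.3] rot [-179.96    0.63   77.22] F [-0.3  0.1 -0. ] op 0.0001 q [ 73.   5.  10.  95.  -0. 176.]
shift cm [-34.88  55.39   2.87] turn [-0.     0.011  0.065]
```

Emit:
servo_tool([
  [[0, 0, 0, -1.7, 2.7, 0, 0], [0, 0, 0, -1.7, 2.7, 0, 0], [0, 0, 0, -1.7, 2.7, 0, 0], [0, 0, 0, -1.7, 2.7, 0, 0], [0, 0, 0, -1.7, 2.7, 0, 0], [0, 0, 0, -1.7, 2.7, 0, 0], [0, 0, 0, -1.7, 2.7, 0, 0], [0, 0, 0, -1.7, 2.7, 0, 0], [0, 0, 0, -1.7, 2.7, 0, 0], [0, 0, 0, -1.7, 2.7, 0, 0], [0, 0, 0, -1.7, 2.7, 0, 0], [0, 0, 0, -1.7, 2.7, 0, 0]],
])

```text
time: 2.1
ee_pos: [0.4307, 0.2422, 0.222]
tcp_rot: [-179.7, 1.0, 77.1]
wrist_force: [0.0, 0.4, -0.4]
opening: 0.0
```

```bash
python3 -c "
from h import *
st(); to(38,110,200)"
```

```text
t 2.1 w [0.4307 0.2422 0.222 ] jig mm [-194.2  228.9  222. ] rot [-179.75    1.03   77.1 ] F [ 0.   0.4 -0.4] op 0.0 q [ 30.  -2.   2.  95.  -1. 133.]
shift cm [-13.29  22.43   2.34] turn [-0.004  0.018  0.063]
```

Emit:
servo_tool([
  [[0, 0.01, 0.03, -1.7, 2.8, 0.3, 0], [0, 0.01, 0.03, -1.7, 2.8, 0.3, 0], [0, 0, 0, -1.7, 2.8, 0.3, 0], [0, 0, 0, -1.7, 2.8, 0.3, 0], [0, 0, 0, -1.7, 2.8, 0.2, 0], [0, 0, 0, -1.7, 2.8, 0.2, 0], [0, 0, 0, -1.4, 2.8, 0.2, 0], [0, 0, 0, -1.4, 2.8, 0.2, 0], [0, 0, 0, 0, 0, 0, 0]],
])

```text
time: 2.85
ee_pos: [0.6199, 0.0399, 0.1957]
tcp_rot: [-179.6, -0.0, 73.2]
wrist_force: [1.3, 0.3, 0.1]
opening: 0.0002
```

```bash
python3 -c "
from h import *
st(); to(38,110,75)
cv2.imwrite('pics/w1.png',imaging.camera('wrist'))"
```

```text
t 2.85 w [0.6199 0.0399 0.1957] jig mm [ 44.7  88.7 195.7] rot [-1.7955e+02 -1.0000e-02  7.3210e+01] F [1.3 0.3 0.1] op 0.0002 q [  4.  15.  17.  93.   0. 110.]
shift cm [ 2.13 -0.58 12.07] turn [-0.008 -0.    -0.005]
```

View pics/w1.png

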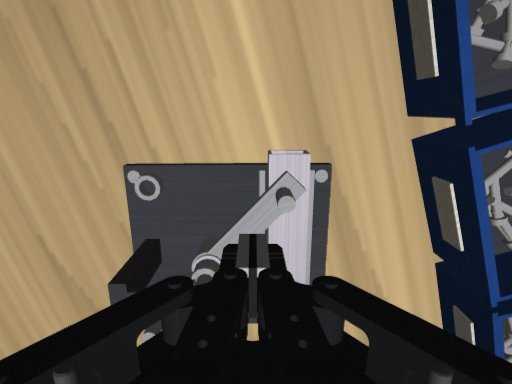

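The wrist view shows plate corners at (125,164) and (331,164), and the peg's top at (285,193). I'll check the jig pose against these.

```bash
python3 - <<'E'
from h import *
c=imaging.calibration("wrist")
print(-c["camera_from_world"][:3,:3].T@c["camera_from_world"][:3,3])
for uv,z in(((125,164),.012),((331,164),.012),((285,193),.086),((147,187),.026)):
    w=ray("wrist",uv,z); print(uv,w.round(4),(Rz(J[2]).T@(w-[J[0],J[1],0])*1e3).round(1))
# edge direction
a=ray("wrist",(125,164),.012);b=ray("wrist",(331,164),.012);print(np.degrees(np.arctan2(*(b-a)[1::-1])),np.linalg.norm(b-a))
E
```

```text
[0.63919259 0.10712363 0.33844249]
(125, 164) [0.4891 0.0935 0.012 ] [-96.  102.9  12. ]
(331, 164) [0.7001 0.0304 0.012 ] [124.3 102.4  12. ]
(285, 193) [0.6436 0.0347 0.086 ] [68.9 90.5 86. ]
(147, 187) [0.5081 0.065  0.026 ] [-69.7  81.   26. ]
-16.65460976598012 0.22023293984293602
```

```bash
python3 - <<'E'
from h import *
crop(cv2.imread("pics/w1.png"),180,140,160,120,5,"pics/w1c.png")
E
```

```text
(no output)
```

View pics/w1c.png

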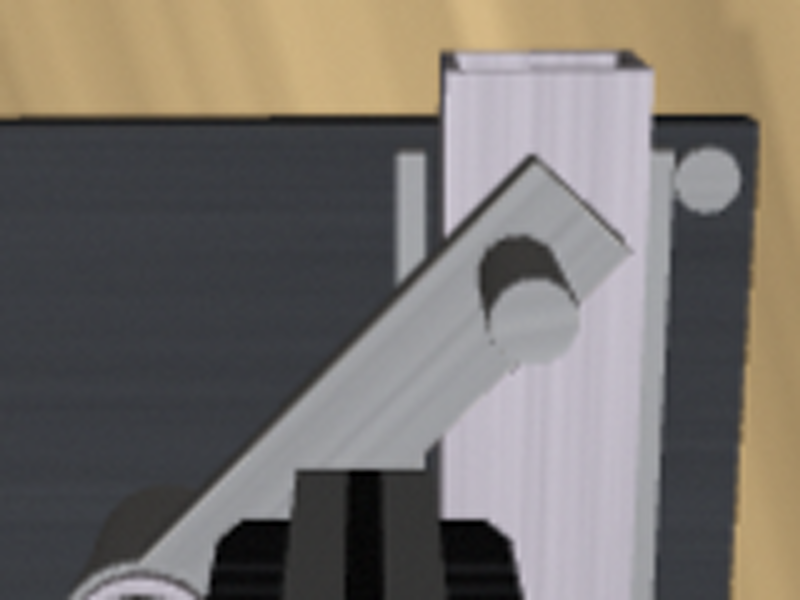

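```bash
python3 - <<'E'
from h import *
w=ray("wrist",(286.8,203.8),.086); l=(Rz(J[2]).T@(w-[J[0],J[1],0])*1e3).round(1);print(l,np.hypot(*l[:2]),np.arctan2(l[1],l[0]))
c=imaging.calibration("wrist")
for uv,z in(((331.2,163.8),.012),):
  w=ray("wrist",uv,z);print((Rz(J[2]).T@(w-[J[0],J[1],0])*1e3).round(1))
# finger edges: pixel -> tool frame at tcp depth
o=bot.get_obs();
for uv in((239,234),(268,234)):
  w=ray("wrist",uv,o["ee_pos"][2]); print((Ro.from_euler("xyz",o["tcp_rot"],degrees=True).inv().apply(w-o["ee_pos"])*1e3).round(1))
E
```

```text
[70.6 80.9 86. ] 107.37397263769279 0.8532805019905774
[124.5 102.6  12. ]
[ 9.5 -7.3  0.1]
[ 9.5  7.1 -0.1]
```

Peg confirmed at jig (70.6, 80.9), radius 107.4 mm, so the strap is at 0.85 rad. Now I descend behind it.

Emit:
servo_tool([
  [[0, 0, 0, 1.1, -0.3, 0.5, 0], [0, 0, 0, 1.1, -0.3, 2, 0], [0, 0, 0, 0, 0, 2.5, 0], [0, 0, 0, 0, 0, 2.5, 0], [0, 0, 0, 0, 0, 2.5, 0], [0, 0, 0, 0, 0, 2, 0], [0, 0, 0, 0, 0, 0, 0]],
])

```text
time: 3.48
ee_pos: [0.6145, 0.0747, 0.0712]
tcp_rot: [-179.5, -0.2, 73.5]
wrist_force: [-0.0, 0.4, -1.1]
opening: -0.0002
```

```bash
python3 -c "
from h import *
st(); to(38,112,67)"
```

```text
t 3.48 w [0.6145 0.0747 0.0712] jig mm [ 29.7 120.5  71.2] rot [-179.53   -0.18   73.48] F [-0.   0.4 -1.1] op -0.0002 q [  7.  15.   3.  79.   0. 113.]
shift cm [-0.86  0.84  0.41] turn [-0.008 -0.003  0.   ]
```

Emit:
servo_tool([
  [[0, 0, 0, -0.8, 0.9, 0.4, 0], [0, 0, 0, -0.8, 0.9, 0, 0], [0, 0, 0, -0.8, 0.8, 0, 0], [0, 0, 0, -0.9, 1.0, 0, 0], [0, 0, 0, -0.9, 1.0, 0, 0], [0, 0, 0, -0.8, 0.7, 0, 0], [0, 0, 0, -0.8, 0.7, 0, 0], [0, 0, 0, -0.8, 0.5, 0, 0]],
])

```text
time: 4.15
ee_pos: [0.6626, -0.0099, 0.0718]
tcp_rot: [-179.8, -0.4, 73.8]
wrist_force: [0.1, 2.0, -0.9]
opening: -0.0002
```

```bash
python3 -c "
from h import *
st(); to(108,19,67)
crop(imaging.camera('wrist'),140,100,240,180,3,'pics/w2.png')"
```

```text
t 4.15 w [ 0.6626 -0.0099  0.0718] jig mm [99.8 53.1 71.8] rot [-179.77   -0.36   73.76] F [ 0.1  2.  -0.9] op -0.0002 q [ -1.  20.  11.  80.   0. 105.]
shift cm [-3.42  0.81  0.46] turn [-0.004 -0.006  0.005]
```

View pics/w2.png

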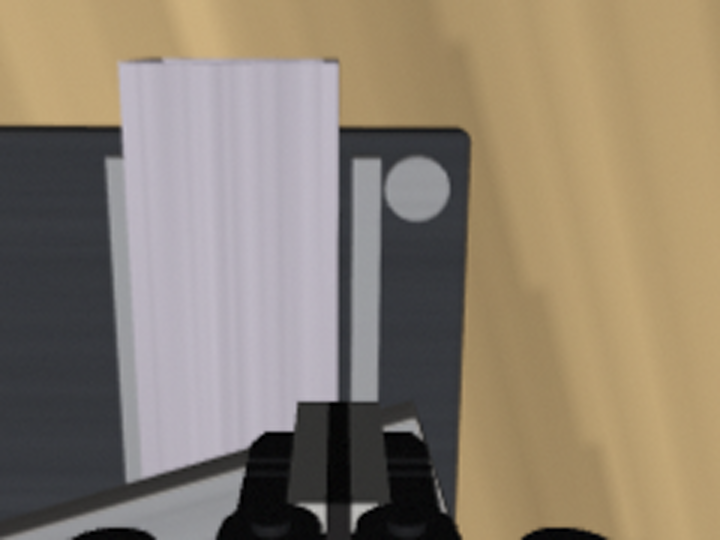

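The strap is moving, now about 0.3 rad from home.

Emit:
servo_tool([
  [[0, 0, 0, -0.8, 0.3, 0.3, 0], [0, 0, 0, -0.8, 0.2, 0.2, 0], [0, 0, 0, -0.7, 0.2, 0, 0], [0, 0, 0, -0.6, 0.1, 0, 0], [0, 0, 0, -0.4, 0, 0, 0], [0, 0, 0, -0.4, 0, 0, 0]],
])

```text
time: 4.7
ee_pos: [0.6628, -0.0446, 0.0668]
tcp_rot: [-179.9, -1.4, 74.0]
wrist_force: [7.5, 25.5, -3.0]
opening: -0.0
```

```bash
python3 -c "
from h import *
st(); to(108,19,67)"
```

```text
t 4.7 w [ 0.6628 -0.0446  0.0668] jig mm [109.8  19.9  66.8] rot [-179.86   -1.44   73.98] F [ 7.5 25.5 -3. ] op -0.0 q [ -4.  20.  10.  79.   1. 102.]
shift cm [-0.09 -0.18 -0.02] turn [-0.003 -0.025  0.009]
```

Emit:
servo_tool([
  [[0, 0.02, 0, -0.4, 0, 0, 0], [0, 0, 0, -0.4, 0, 0, 0], [0, 0, 0, -0.4, 0, 0, 0]],
])

```text
time: 4.95
ee_pos: [0.6629, -0.0439, 0.0674]
tcp_rot: [-180.0, -4.0, 74.6]
wrist_force: [6.8, 21.5, -2.5]
opening: 0.0003
```

```bash
python3 -c "
from h import *
st()"
```

```text
t 4.95 w [ 0.6629 -0.0439  0.0674] jig mm [109.7  20.6  67.4] rot [-179.98   -4.02   74.62] F [ 6.8 21.5 -2.5] op 0.0003 q [ -5.  20.   9.  79.   4. 100.]
```

Force holds at 21–25 N with no more travel, so the strap is against its stop. I'll back off, rise and look.

Emit:
servo_tool([
  [[0, -0.03, 0, 1, 0, 0, 0], [0, -0.03, 0, 1.5, 0, 0, 0], [0, -0.01, 0, 0, 0, -3, 0], [0, 0, 0, 0, 0, -4, 0], [0, 0, 0, 0, -0.5, -4, 0], [0, 0, 0, -2, -2, -2, 0], [0, 0, 0, -3, -2, 0, 0], [0, 0, 0, -3, -1, 0, 0], [0, 0, 0, -3, 0, 0, 0], [0, 0, 0, 0, 0, 0, 0]],
])

```text
time: 5.78
ee_pos: [0.5825, -0.1129, 0.204]
tcp_rot: [-179.9, 0.4, 75.1]
wrist_force: [0.4, 0.5, 0.0]
opening: 0.0002
```

```bash
python3 -c "
from h import *
st(); to(40,-60,190)
cv2.imwrite('pics/w3.png',imaging.camera('wrist'))"
```

```text
t 5.78 w [ 0.5825 -0.1129  0.204 ] jig mm [ 52.3 -68.4 204. ] rot [-179.9     0.36   75.12] F [0.4 0.5 0. ] op 0.0002 q [-11.  11.  13.  93.  -0.  94.]
shift cm [ 0.89 -1.2   1.4 ] turn [-0.002  0.006  0.029]
```

View pics/w3.png

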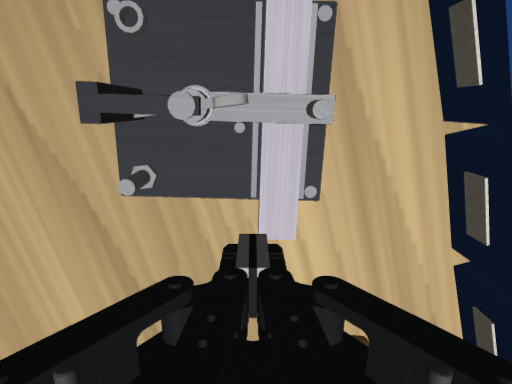

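```bash
python3 - <<'E'
from h import *
im=cv2.imread("pics/w3.png"); x,y,w,h,s=70,50,280,120,2.8
x,y,w,h,s=110,60,240,90,3.3
c=imaging.calibration("wrist")
def D(im,P,col):
    q=(proj("wrist",jw(J,P),c)-[x,y]+.5)*s; cv2.polylines(im,[q.astype(int)],False,col,1)
z=cv2.resize(im[y:y+h,x:x+w],None,fx=s,fy=s,interpolation=cv2.INTER_CUBIC); b=z.copy()
a=np.linspace(0,6.3,60)
D(b,np.c_[.01*np.cos(a),.01*np.sin(a),0*a+.113],(0,0,255))
D(b,np.c_[.048*np.cos(a),.048*np.sin(a),0*a+.0785],(255,0,0))
D(b,np.c_[.108+.008*np.cos(a),.008*np.sin(a),0*a+.086],(0,255,0))
for k in range(12):
    t=k*np.pi/6; D(b,[[.04*np.cos(t),.04*np.sin(t),.0785],[.048*np.cos(t),.048*np.sin(t),.0785]],(0,255,255))
cv2.imwrite("pics/w3c.png",np.vstack([z,b]))
w=ray("wrist",(322,109),.086); l=Rz(J[2]).T@(w-[J[0],J[1],0])*1e3; print(l)
E
```

```text
[105.85866238   3.50642612  86.        ]
```

View pics/w3c.png

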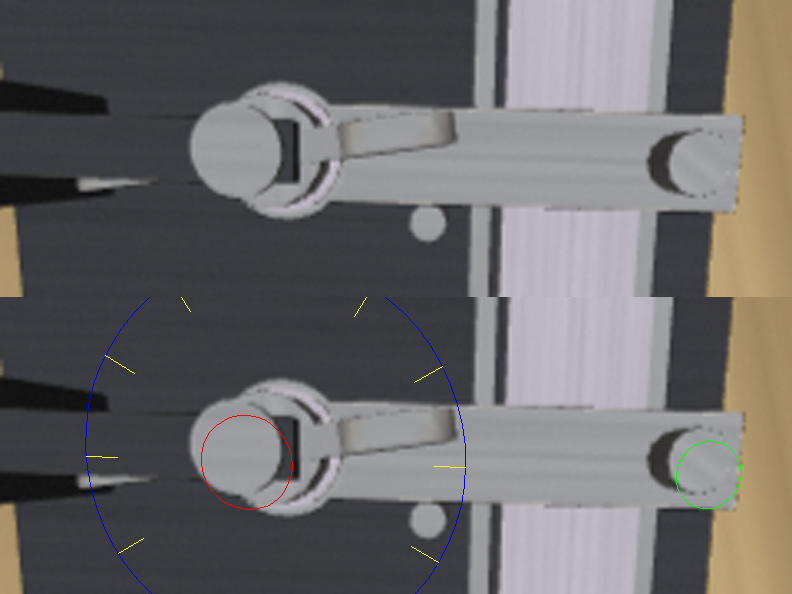

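```bash
python3 - <<'E'
from h import *
P=lambda u,v:(u/3.3+110-.4,v/3.3+60-.4)
def L(uv,z): return (Rz(J[2]).T@(ray("wrist",uv,z)-[J[0],J[1],0])*1e3)[:2]
cap=L(P(236,149),.113); peg=L(P(704,163),.086); print(cap,peg,np.hypot(*(peg-cap)),np.arctan2(*(peg-cap)[::-1]))
for z in(.094,.088):
  tip=L(P(456,127),z); print(tip-cap,np.hypot(*(tip-cap)),np.arctan2(*(tip-cap)[::-1]))
# plate near edge & far edge corners
for uv,t in(((121,195.5),(-95,-100)),((320,201),(130,-100))): print(L(uv,.012),t)
a=L((121,195.5),.012);b=L((320,201),.012);print(np.arctan2(*(b-a)[::-1]))
# strap edges upper/lower at z .054
for u,v in((330,105),(742,116),(340,200),(735,211)): print(L(P(u,v),.054)-cap)
E
```

```text
[-2.20395465  3.45688334] [106.61404305   3.53309379] 108.81802438844659 0.000700347763939583
[47.85107698  6.52328199] 48.293672219413615 0.13548945276794416
[47.74324945  6.68732857] 48.20931684787375 0.13916319044954356
[-96.0931337  -96.57873208] (-95, -100)
[128.57615784 -96.33240456] (130, -100)
0.0010964000079713321
[12.72533574 12.32913601]
[124.96613859  12.72847866]
[ 15.28094136 -12.71942464]
[125.5974792  -12.49126545]
```

The strap is confirmed home: peg direction is 0.001 rad from the stud at radius 108.8 mm. The nut's wing is at +0.137 rad, so q ≈ 6.42. I'll shift the jig origin by the measured (-1.8, +3.5) mm and descend on the +y side of the wing.

```bash
cat >> h.py <<'E'
J=J.copy(); J[:2]+=(Rz(J[2])@[-.0018,.0035,0])[:2]
def path(pts):
    o=bot.get_obs(); l=(Rz(J[2]).T@(o["ee_pos"]-[J[0],J[1],0]))[:2]*100
    for p in pts:
        p=np.array(p)/10.; d=p-l; l=p; print([0,0,0,round(d[1],1),round(d[0],1),0,0])
def arc(R,a0,a1,n):
    path([(R*np.cos(np.radians(a)),R*np.sin(np.radians(a))) for a in np.linspace(a0,a1,n)])
E
python3 -c "
from h import *
st(); to(38,40,130)"
```

```text
t 5.83 w [ 0.583  -0.1113  0.2042] jig mm [ 54.2 -70.3 204.2] rot [-179.9     0.31   75.12] F [2.  0.5 0.9] op 0.0001 q [-11.  11.  13.  93.  -0.  94.]
shift cm [11.11 -1.29  7.36] turn [-0.002  0.005  0.029]
```

Emit:
servo_tool([
  [[0, 0, 0.015, 2.5, -0.3, 0, 0], [0, 0, 0.015, 2.5, -0.3, 1, 0], [0, 0, 0, 2.5, -0.3, 1.2, 0], [0, 0, 0, 2.2, -0.3, 1.2, 0], [0, 0, 0, 1.3, 0, 1.2, 0], [0, 0, 0, 0, 0, 1, 0], [0, 0, 0, 0, 0, 1, 0], [0, 0, 0, 0, 0, 0, 0]],
])

```text
time: 6.5
ee_pos: [0.603, 0.0015, 0.1337]
tcp_rot: [180.0, 0.4, 73.2]
wrist_force: [-1.0, 0.5, -0.6]
opening: 0.0003
```

```bash
python3 -c "
from h import *
st(); to(38,38,72)"
```

```text
t 6.5 w [0.603  0.0015 0.1337] jig mm [ 41.2  43.6 133.7] rot [179.99   0.38  73.23] F [-1.   0.5 -0.6] op 0.0003 q [  0.  12.   7.  85.  -0. 107.]
shift cm [-0.52 -0.32  6.18] turn [ 0.     0.007 -0.004]
```

Emit:
servo_tool([
  [[0, 0.007, 0, -0.2, -0.2, 1.5, 0], [0, 0, 0, -0.2, 0, 2, 0], [0, 0, 0, 0, 0, 2, 0], [0, 0, 0, 0, 0, 0.7, 0], [0, 0, 0, 0, 0, 0, 0]],
])

```text
time: 6.92
ee_pos: [0.6001, -0.0062, 0.0706]
tcp_rot: [179.9, -0.0, 73.0]
wrist_force: [0.1, 0.1, 0.6]
opening: 0.0002
```

```bash
python3 -c "
from h import *
st(); to(38,38,72); arc(39,30,-130,16)"
```

```text
t 6.92 w [ 0.6001 -0.0062  0.0706] jig mm [40.6 35.4 70.6] rot [179.89  -0.    73.03] F [0.1 0.1 0.6] op 0.0002 q [ -1.  12.  -0.  78.  -0. 106.]
shift cm [ 0.26 -0.26 -0.14] turn [ 0.002 -0.    -0.008]
[0, 0, 0, np.float64(-1.6), np.float64(-0.7), 0, 0]
[0, 0, 0, np.float64(-0.7), np.float64(0.3), 0, 0]
[0, 0, 0, np.float64(-0.7), np.float64(0.2), 0, 0]
[0, 0, 0, np.float64(-0.7), np.float64(0.0), 0, 0]
[0, 0, 0, np.float64(-0.7), np.float64(-0.1), 0, 0]
[0, 0, 0, np.float64(-0.7), np.float64(-0.2), 0, 0]
[0, 0, 0, np.float64(-0.6), np.float64(-0.3), 0, 0]
[0, 0, 0, np.float64(-0.6), np.float64(-0.5), 0, 0]
[0, 0, 0, np.float64(-0.5), np.float64(-0.6), 0, 0]
[0, 0, 0, np.float64(-0.4), np.float64(-0.6), 0, 0]
[0, 0, 0, np.float64(-0.2), np.float64(-0.7), 0, 0]
[0, 0, 0, np.float64(-0.1), np.float64(-0.7), 0, 0]
[0, 0, 0, np.float64(0.0), np.float64(-0.7), 0, 0]
[0, 0, 0, np.float64(0.2), np.float64(-0.7), 0, 0]
[0, 0, 0, np.float64(0.3), np.float64(-0.7), 0, 0]
[0, 0, 0, np.float64(0.4), np.float64(-0.6), 0, 0]
```

Emit:
servo_tool([
  [[0, 0, 0, -0.8, -0.3, 0, 0], [0, 0, 0, -0.8, -0.3, 0, 0], [0, 0, 0, -0.7, 0.2, 0, 0], [0, 0, 0, -0.7, 0.1, 0, 0], [0, 0, 0, -0.7, 0.0, 0, 0], [0, 0, 0, -0.7, -0.1, 0, 0], [0, 0, 0, -0.7, -0.2, 0, 0]],
])

```text
time: 7.5
ee_pos: [0.5799, -0.058, 0.076]
tcp_rot: [179.6, -0.2, 73.0]
wrist_force: [1.9, 2.2, 0.3]
opening: -0.0002
```

```bash
python3 -c "
from h import *
l=st(); a=np.degrees(np.arctan2(l[1],l[0])); print(a); arc(39,a-12,-130,9)"
```

```text
t 7.5 w [ 0.5799 -0.058   0.076 ] jig mm [ 36.  -20.1  76. ] rot [179.56  -0.19  73.01] F [1.9 2.2 0.3] op -0.0002 q [ -6.   9.  -3.  78.   0. 101.]
-29.13904717674982
[0, 0, 0, np.float64(-0.6), np.float64(-0.7), 0, 0]
[0, 0, 0, np.float64(-0.5), np.float64(-0.5), 0, 0]
[0, 0, 0, np.float64(-0.4), np.float64(-0.6), 0, 0]
[0, 0, 0, np.float64(-0.3), np.float64(-0.7), 0, 0]
[0, 0, 0, np.float64(-0.1), np.float64(-0.7), 0, 0]
[0, 0, 0, np.float64(0.0), np.float64(-0.8), 0, 0]
[0, 0, 0, np.float64(0.2), np.float64(-0.7), 0, 0]
[0, 0, 0, np.float64(0.3), np.float64(-0.7), 0, 0]
[0, 0, 0, np.float64(0.4), np.float64(-0.6), 0, 0]
```

Emit:
servo_tool([
  [[0, 0, 0, -0.6, -0.6, 0.2, 0], [0, 0, 0, -0.5, -0.5, 0.2, 0], [0, 0, 0, -0.4, -0.6, 0.1, 0], [0, 0, 0, -0.3, -0.7, 0.1, 0], [0, 0, 0, -0.1, -0.7, 0.1, 0], [0, 0, 0, 0, -0.8, 0, 0]],
])

```text
time: 8.0
ee_pos: [0.534, -0.0684, 0.0688]
tcp_rot: [179.3, -0.1, 72.9]
wrist_force: [1.4, 0.1, 0.3]
opening: 0.0002
```

```bash
python3 -c "
from h import *
l=st(); a=np.degrees(np.arctan2(l[1],l[0])); print(a,np.hypot(*l[:2])); arc(39,a-12,-130,4)"
```

```text
t 8.0 w [ 0.534  -0.0684  0.0688] jig mm [ -5.  -43.   68.8] rot [ 1.7934e+02 -1.3000e-01  7.2870e+01] F [1.4 0.1 0.3] op 0.0002 q [ -7.   3. -10.  76.   0. 100.]
-96.69253777972554 0.04331622957051905
[0, 0, 0, np.float64(0.6), np.float64(-0.7), 0, 0]
[0, 0, 0, np.float64(0.2), np.float64(-0.4), 0, 0]
[0, 0, 0, np.float64(0.2), np.float64(-0.4), 0, 0]
[0, 0, 0, np.float64(0.3), np.float64(-0.4), 0, 0]
```

Emit:
servo_tool([
  [[0, 0, 0, 0.4, -0.6, -0.1, 0], [0, 0, 0, 0.3, -0.5, 0, 0], [0, 0, 0, 0.3, -0.4, 0, 0], [0, 0, 0, 0.3, -0.4, 0, 0], [0, 0, 0, 0, 0, 0, 0]],
])

```text
time: 8.42
ee_pos: [0.5157, -0.0478, 0.0696]
tcp_rot: [179.4, -0.0, 72.9]
wrist_force: [-0.2, -1.0, -0.1]
opening: 0.0003
```

```bash
python3 -c "
from h import *
l=st(); a=np.degrees(np.arctan2(l[1],l[0])); print(a,np.hypot(*l[:2])); to(40,-60,185)"
```

```text
t 8.42 w [ 0.5157 -0.0478  0.0696] jig mm [-28.5 -28.5  69.6] rot [ 1.794e+02 -5.000e-02  7.291e+01] F [-0.2 -1.  -0.1] op 0.0003 q [ -5.  -0. -13.  76.  -0. 102.]
-134.9467270390524 0.04028111695016408
shift cm [ -3.07   7.   -11.47] turn [ 0.011 -0.001 -0.01 ]
```

Emit:
servo_tool([
  [[0.005, 0, 0, -1, 0, 0, 0], [0.005, 0, 0, -0.3, 0, -2.5, 0], [0, 0, 0, 0, 0, -3.5, 0], [0, 0, 0, -1, 2.2, -3, 0], [0, 0, 0, -1, 2.4, -2, 0], [0, 0, 0, 0, 2.4, -0.5, 0], [0, 0, 0, 0, 0, 0, 0]],
])

```text
time: 9.0
ee_pos: [0.5714, -0.1033, 0.1868]
tcp_rot: [-179.5, -0.0, 73.2]
wrist_force: [1.4, -0.4, -0.1]
opening: 0.0002
```

```bash
cat > look.py <<'E'
from h import *
import sys
st(); im=imaging.camera("wrist"); c=imaging.calibration("wrist")
q=proj("wrist",jw(J,[[0,0,.09]]),c)[0]; x,y=int(max(q[0]-75,0)),int(max(q[1]-60,0)); w,h,s=180,120,4
z=cv2.resize(im[y:y+h,x:x+w],None,fx=s,fy=s,interpolation=cv2.INTER_CUBIC)
a=np.linspace(0,6.3,60)
def D(P,col):
    q=(proj("wrist",jw(J,P),c)-[x,y]+.5)*s; cv2.polylines(z,[q.astype(int)],False,col,1)
D(np.c_[.01*np.cos(a),.01*np.sin(a),0*a+.113],(0,0,255))
for k in range(36):
    t=k*np.pi/18; r=.056 if k%3==0 else .053; D([[.05*np.cos(t),.05*np.sin(t),.092],[r*np.cos(t),r*np.sin(t),.092]],(0,0,255) if k==0 else (0,255,255))
cv2.imwrite(sys.argv[1],z); print(x,y,s); to(38,40,130)
E
python3 look.py pics/w4.png
```

```text
t 9.0 w [ 0.5714 -0.1033  0.1868] jig mm [ 40.8 -65.9 186.8] rot [-1.7954e+02 -1.0000e-02  7.3160e+01] F [ 1.4 -0.4 -0.1] op 0.0002 q [-10.   9.  10.  91.   0.  97.]
126 53 4
shift cm [10.59 -0.14  5.69] turn [-0.009  0.    -0.006]
```

View pics/w4.png

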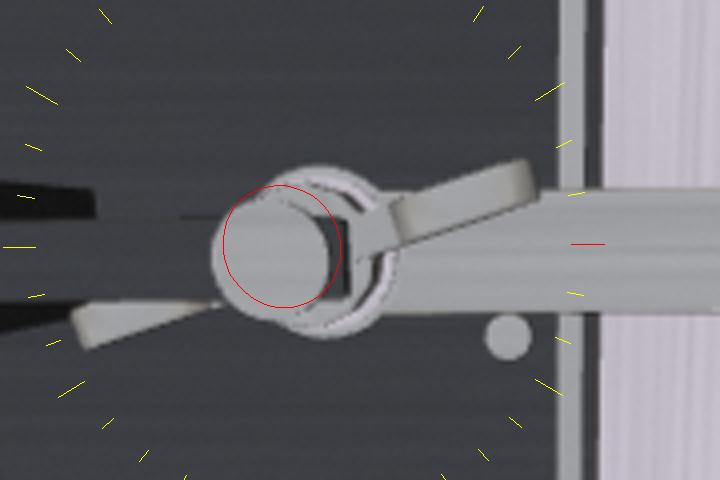

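The wing has turned about 171°. The other wing is now at about +17°, so q ≈ 3.45. Stroke 2 follows.

Emit:
servo_tool([
  [[-0.008, 0, 0, 2.5, 0, 0, 0], [0, 0, 0, 2.5, 0, 0.8, 0], [0, 0, 0, 2.5, 0, 1.2, 0], [0, 0, 0, 2.2, 0, 1.2, 0], [0, 0, 0, 1.0, 0, 1.2, 0], [0, 0, 0, 0, 0, 1.2, 0], [0, 0, 0, 0, 0, 1.5, 0], [0, 0, 0, 0, 0, 1.5, 0], [0, 0, 0, 0, 0, 1, 0], [0, 0, 0, 0, 0, 0, 0]],
])

```text
time: 9.88
ee_pos: [0.5946, -0.002, 0.0809]
tcp_rot: [-179.4, 0.2, 73.0]
wrist_force: [-0.6, -1.0, 0.3]
opening: 0.0002
```

```bash
python3 -c "
from h import *
st(); to(38,38,72)"
```

```text
t 9.88 w [ 0.5946 -0.002   0.0809] jig mm [34.2 37.8 80.9] rot [-179.4     0.19   73.03] F [-0.6 -1.   0.3] op 0.0002 q [ -0.  11.   1.  80.  -0. 107.]
shift cm [0.02 0.39 0.89] turn [-0.011  0.003 -0.008]
```

Emit:
servo_tool([
  [[-0.01, 0, 0, 0, 0.2, 0.7, 0], [0, 0, 0, -0.8, 0.1, 0.2, 0], [0, 0, 0, -0.8, 0.1, 0.1, 0], [0, 0, 0, -0.7, 0.1, 0.1, 0], [0, 0, 0, -0.7, 0.1, 0.1, 0], [0, 0, 0, -0.7, 0.0, 0.1, 0], [0, 0, 0, -0.7, -0.1, 0.1, 0], [0, 0, 0, -0.7, -0.2, 0.1, 0]],
])

```text
time: 10.55
ee_pos: [0.5814, -0.0586, 0.0684]
tcp_rot: [179.9, 0.1, 72.9]
wrist_force: [1.4, 1.5, 0.3]
opening: -0.0002
```

```bash
python3 -c "
from h import *
l=st(); a=np.degrees(np.arctan2(l[1],l[0])); print(a,np.hypot(*l[:2])); arc(39,a-12,-130,9)"
```

```text
t 10.55 w [ 0.5814 -0.0586  0.0684] jig mm [ 37.6 -20.1  68.4] rot [1.799e+02 6.000e-02 7.295e+01] F [1.4 1.5 0.3] op -0.0002 q [ -6.  10.  -3.  77.  -0. 101.]
-28.13521406711199 0.042675655846187106
[0, 0, 0, np.float64(-0.5), np.float64(-0.8), 0, 0]
[0, 0, 0, np.float64(-0.5), np.float64(-0.5), 0, 0]
[0, 0, 0, np.float64(-0.4), np.float64(-0.6), 0, 0]
[0, 0, 0, np.float64(-0.3), np.float64(-0.7), 0, 0]
[0, 0, 0, np.float64(-0.1), np.float64(-0.8), 0, 0]
[0, 0, 0, np.float64(0.0), np.float64(-0.8), 0, 0]
[0, 0, 0, np.float64(0.2), np.float64(-0.7), 0, 0]
[0, 0, 0, np.float64(0.3), np.float64(-0.7), 0, 0]
[0, 0, 0, np.float64(0.4), np.float64(-0.6), 0, 0]
```

Emit:
servo_tool([
  [[0, 0, 0, -0.5, -0.7, 0, 0], [0, 0, 0, -0.5, -0.6, 0, 0], [0, 0, 0, -0.4, -0.6, 0, 0], [0, 0, 0, -0.3, -0.7, 0, 0], [0, 0, 0, -0.1, -0.7, 0, 0], [0, 0, 0, 0.1, -0.8, 0, 0], [0, 0, 0, 0.3, -0.6, 0, 0], [0, 0, 0, 0.3, -0.5, 0, 0], [0, 0, 0, 0.3, -0.4, 0, 0], [0, 0, 0, 0.3, -0.3, 0, 0], [0, 0, 0, 0, 0, 0, 0]],
])

```text
time: 11.47
ee_pos: [0.5162, -0.0467, 0.069]
tcp_rot: [179.8, 0.2, 72.9]
wrist_force: [1.0, -0.2, -0.7]
opening: 0.0
```

```bash
python3 -c "
from h import *
l=st(); a=np.degrees(np.arctan2(l[1],l[0])); print(a,np.hypot(*l[:2])); to(40,-60,185)"
```

```text
t 11.47 w [ 0.5162 -0.0467  0.069 ] jig mm [-28.3 -27.3  69. ] rot [179.76   0.2   72.85] F [ 1.  -0.2 -0.7] op 0.0 q [ -5.   0. -13.  77.  -0. 102.]
-136.02666261487886 0.03930179875563458
shift cm [ -3.24   6.91 -11.56] turn [ 0.004  0.004 -0.011]
```

Emit:
servo_tool([
  [[0.005, 0, 0, -1, 0, 0, 0], [0, 0, 0, -0.3, 0, -2.5, 0], [0, 0, 0, 0, 0, -3.5, 0], [0, 0, 0, -1, 2.2, -3, 0], [0, 0, 0, -1, 2.4, -2, 0], [0, 0, 0, 0, 2.4, -0.5, 0], [0, 0, 0, 0, 0, 0, 0]],
])

```text
time: 12.05
ee_pos: [0.5723, -0.1019, 0.1859]
tcp_rot: [-179.4, 0.3, 73.1]
wrist_force: [1.9, 0.1, -0.6]
opening: -0.0001
```

```bash
python3 look.py pics/w5.png
```

```text
t 12.05 w [ 0.5723 -0.1019  0.1859] jig mm [ 41.2 -64.3 185.9] rot [-179.43    0.25   73.1 ] F [ 1.9  0.1 -0.6] op -0.0001 q [-10.   9.  10.  91.  -0.  97.]
126 55 4
shift cm [10.46 -0.18  5.55] turn [-0.011  0.004 -0.007]
```

View pics/w5.png

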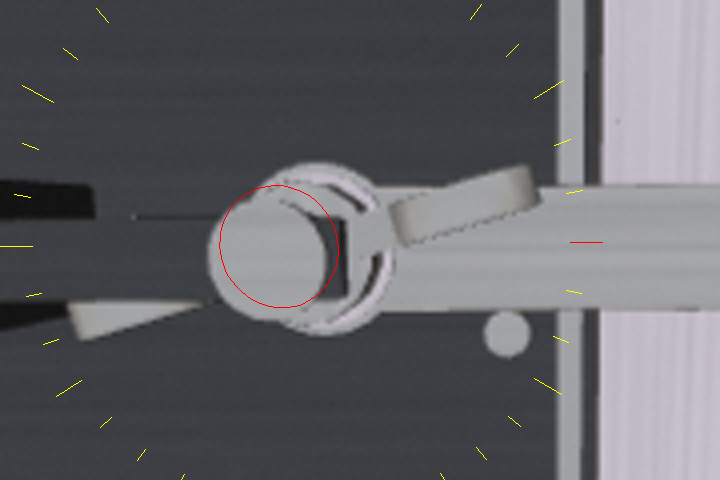

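The wing is at +15–17° again, so about 0.27 rad should remain. Stroke 3 goes slowly towards the stop.

Emit:
servo_tool([
  [[-0.008, 0, 0, 2.5, 0, 0, 0], [0, 0, 0, 2.5, 0, 0.8, 0], [0, 0, 0, 2.5, 0, 1.2, 0], [0, 0, 0, 2.2, 0, 1.2, 0], [0, 0, 0, 0.8, 0, 1.2, 0], [0, 0, 0, 0, 0, 1.2, 0], [0, 0, 0, 0, 0, 1.5, 0], [0, 0, 0, 0, 0, 1.5, 0], [0, 0, 0, 0, 0, 1.5, 0], [0, 0, 0, 0, 0.2, 0.6, 0], [0, 0, 0, 0, 0, 0, 0]],
])

```text
time: 13.02
ee_pos: [0.5951, -0.0046, 0.0673]
tcp_rot: [-179.2, 0.5, 72.9]
wrist_force: [-0.5, -1.0, 0.4]
opening: 0.0002
```

```bash
python3 -c "
from h import *
st(); to(38,16,71)"
```

```text
t 13.02 w [ 0.5951 -0.0046  0.0673] jig mm [35.4 35.5 67.3] rot [-179.17    0.49   72.95] F [-0.5 -1.   0.4] op 0.0002 q [ -0.  12.  -0.  79.  -0. 107.]
shift cm [-1.95  0.27 -0.36] turn [-0.014  0.008 -0.009]
```

Emit:
servo_tool([
  [[-0.01, 0.01, -0.01, -0.5, 0.1, 0, 0], [0, 0, 0, -0.5, 0.1, 0, 0], [0, 0, 0, -0.4, 0, 0, 0], [0, 0, 0, -0.3, 0, 0, 0], [0, 0, 0, -0.3, 0, 0, 0], [0, 0, 0, -0.3, 0, 0, 0], [0, 0, 0, -0.3, 0, 0, 0]],
])

```text
time: 13.6
ee_pos: [0.5906, -0.0291, 0.07]
tcp_rot: [-179.9, -0.9, 73.7]
wrist_force: [7.6, 22.1, -6.5]
opening: 0.0002
```

```bash
python3 -c "
from h import *
st(); to(38,16,71)"
```

```text
t 13.6 w [ 0.5906 -0.0291  0.07  ] jig mm [38.1 10.7 70. ] rot [-179.9    -0.91   73.68] F [ 7.6 22.1 -6.5] op 0.0002 q [ -3.  10.  -2.  78.   1. 103.]
shift cm [ 0.53 -0.01 -0.09] turn [-0.002 -0.016  0.003]
```

22 N at wing radius against a free-turning friction of about 1 N means it's on the hard stop. I'll press once more to confirm there's no progress, then back off.

Emit:
servo_tool([
  [[0, -0.01, 0, -0.4, 0, 0, 0], [0, -0.01, 0, -0.4, 0, 0, 0], [0, -0.01, 0, -0.4, 0, 0, 0]],
])

```text
time: 13.85
ee_pos: [0.5906, -0.0291, 0.07]
tcp_rot: [-179.9, -0.7, 74.2]
wrist_force: [6.1, 22.1, -5.7]
opening: 0.0001
```

```bash
python3 -c "
from h import *
st()"
```

```text
t 13.85 w [ 0.5906 -0.0291  0.07  ] jig mm [38.  10.7 70. ] rot [-179.89   -0.68   74.18] F [ 6.1 22.1 -5.7] op 0.0001 q [ -3.  10.  -2.  78.   1. 103.]
```

No movement. Backing away, lifting, and checking.

Emit:
servo_tool([
  [[0, 0, 0, 1, 0, 0, 0], [0, 0, 0, 1.5, 0, 0, 0], [0, 0, 0, 0, 0, -3, 0], [0, 0, 0, 0, 0, -4, 0], [0, 0, 0, 0, 0, -4, 0], [0, 0, -0.01, -3, 0, -1, 0], [0, 0, 0, -3, 0, 0, 0], [0, 0, 0, -3, 0, 0, 0], [0, 0, 0, -1, 0, 0, 0], [0, 0, 0, 0, 0, 0, 0]],
])

```text
time: 14.68
ee_pos: [0.5719, -0.1005, 0.1981]
tcp_rot: [179.8, -0.5, 75.1]
wrist_force: [-0.3, 0.6, -0.8]
opening: -0.0003
```

```bash
python3 look.py pics/w6.png; python3 -c "
from h import *
a=imaging.camera('wrist');cv2.imwrite('pics/w6f.png',a)
im=imaging.camera('scene');crop(im,190,170,140,110,5,'pics/s6.png');cv2.imwrite('pics/s6f.png',im)"
```

```text
t 14.68 w [ 0.5719 -0.1005  0.1981] jig mm [ 40.4 -63.  198.1] rot [179.85  -0.49  75.1 ] F [-0.3  0.6 -0.8] op -0.0003 q [-10.   8.  10.  92.   0.  95.]
129 58 4
shift cm [10.17  0.04  6.89] turn [ 0.002 -0.009  0.029]
```

View pics/w6.png

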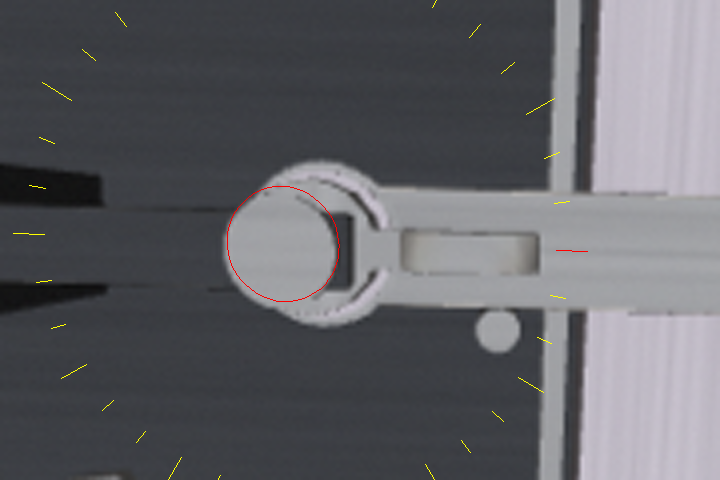

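View pics/w6f.png

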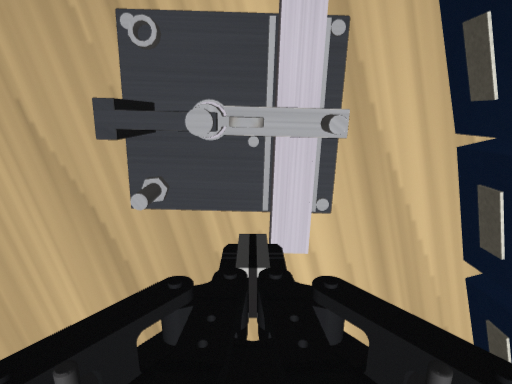

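View pics/s6f.png

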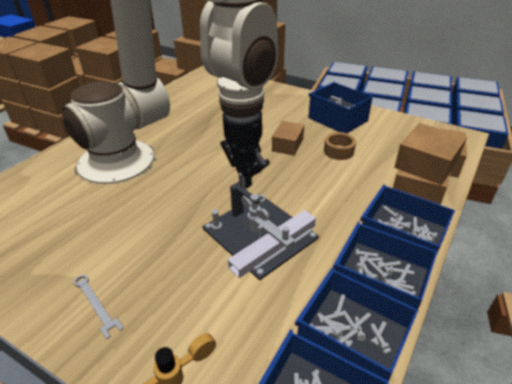

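The wings now line up with the strap, with the wing at (470,252) in the crop lying along it. The strap is square across the tube with its peg at (338,123), and the tube, spare nut, bolt and bench items look where they were. The gripper is clear.

```bash
python3 -c "
from workcell import bot
print(bot.job_done())"
```

```text
the job is handed in; nothing more can be done
None
```

The strap is home across the tube and the wing nut is tight against its hard stop. I handed the job in at about 15 s with the gripper clear of everything.

- **Strap:** I pushed the peg with the shut fingertips until the force settled at 21–25 N with no more travel. From above, the strap then read 0.001 rad from home, with the peg 108.8 mm from the stud.
- **Nut:** It started at about 6.42 rad. Two clockwise strokes of about 180° and one short one took it to its stop, where about 22 N at 38 mm from the axis gave no movement over three more pushes. In the last picture the wings lie along the strap, as they should at 0. I read both joints from pictures and forces, since no joint reading was available.
- **Other items:** The tube, spare nut, bolt, carton, tape, wrench and regulator look unmoved in the last pictures. That is by eye; I did not measure them. The highest force I read was about 27 N.
- **Disagreement:** The wrist camera put the jig 3–4 mm from where the fixed cameras did, so I used the wrist reading for the nut. Even so, the stop contacts came 3–5 mm from where I had predicted them.

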